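# Lay out the thermography bench for a chip measurement

## Task

Set up the thermal measurement: put the aluminium disc on the middle of the round top of the black sample stage and lay the chip, gold side up, on the middle of the disc. Stand the brass cylinder on the grey base plate halfway between the stage and the blue radiator, and stand the black cylinder in front of the white camera's lens, in the middle of the yellow circle on its foot. Do not shift or knock over the amber bottle or the red lens cap.

Things in the scene. Friction and masses are not known exactly. Their poses are not given: they have to be found in the camera images.
- disc: bare aluminium heat-spreader disc, loose, 60 mm diameter, 20 mm thick, with a dark groove line round its side and on top, lying flat, 0.1 to 0.21 kg; origin at the centre of its underside, z up
- chip: square chip package, loose, 40 x 40 mm, 8 mm thick overall, green board edge, dark violet top with a gold square in the middle, lying flat with the gold up, 40 g; origin at the centre of its underside, x and y along its sides, z up out of the gold side
- brass_ref: solid brass reference cylinder, loose, standing upright, 36 mm diameter, 60 mm tall, 0.36 to 0.54 kg; origin at the centre of its underside, z up along its axis
- black_ref: black reference cylinder, loose, standing upright, 36 mm diameter, 60 mm tall, 0.11 to 0.23 kg; origin at the centre of its underside, z up along its axis
- plate: grey perforated base plate, fixed on the bench, 120 mm (its x) by 370 mm (its y), 10 mm thick; origin at the centre of its underside, which is also exactly halfway between the stage and the radiator as seen from above. Stage and radiator stand on it with centres 125 mm either side of the origin along y; which is at which end varies
- stage: black sample stage, fixed on the base plate, 100 x 100 mm with a round flat top 96 mm across, black with a silver rim, and one micrometer with an orange end on its +x side; the flat top is 36 mm above the stage's origin (centre of its underside); the plate's top is at the origin's height
- radiator: blue radiator, fixed on the base plate, 90 x 90 mm box 48 mm high with a silver disc 80 mm across on top, 56 mm high in all; origin at the centre of its underside. Nothing goes on it
- camera: white thermal camera fixed on a dark steel foot, at the left or right of the bench; foot 8 mm thick, 180 mm (x) by 90 mm (y), with a yellow circle 48 mm across painted in front of the lens. Origin under the middle of that circle at the foot's underside; the lens looks along -x, lens front 44 mm and housing 60 to 135 mm from the origin along +x, 97 mm high with handle
- bottle: small closed amber glass bottle with a white cap, loose, standing, 36 mm diameter, 70 mm tall; a bystander, to be left alone; origin at the centre of its underside
- lens_cap: red lens cap, loose, lying flat, 48 mm diameter, 14 mm thick (17 mm with the black pip on top); a bystander, to be left alone; origin at the centre of its underside
Mind the look-alikes: they are no part of the job. Of the things that look like the chip, the middle-sized one is meant.

How it is judged:
By the outcome, as a careful person would: the job done as asked, in the order asked, and still so for the second after the job is handed in, with the robot touching nothing.
It also fails if it takes over 106 s, if anything falls off the work surface, if the arm or the gripper's body presses on something with over 40 N, if the wrist force passes 120 N, or if a joint passes its speed limit or range.

## Robot

A 6-joint arm with a two-finger parallel gripper is mounted at the origin on the work surface. World frame = base frame: x ahead of the robot, y to its left, z up, the work surface at z = 0. Lengths are in mm, angles in rad, forces in N, time in s.
With the tool pointing down it reaches from about 350 to 775 mm from the base axis. Payload 5.5 kg.
Tool frame: the origin (TCP) lies at the very end of the fingers, on their centre line; the grasp point (between the pads) lies 19 mm behind it; z points along the fingers, y is the line along which they close (so a half turn about z gives the same grasp; the last joint's range is limited). The gripper opens to 85 mm and grips with 20 to 120 N. Pads are 22 mm wide; open, the fingers measure 114 mm over their backs; the gripper's body (76 mm by 85 mm) begins 54 mm behind the grasp point. The pads swing forward as they close: fully open they stand 13 mm farther back than shut.
Start: joints at [-1.381, 0.313, 0.046, 1.304, 0, 1.431], TCP at [186.213, -544.056, 231.323] pointing down, gripper open.
Joint ranges: [-2.76, 2.76], [-0.86, 1.69], [-1.03, 1.26], [-2.2, 2.34], [-1.47, 1.5], [-3.14, 3.14]. Speed limits (rad/s): [2.57, 2.57, 3.14, 3.14, 3.14, 3.14].

## Interface

Orientations are given as a rotation vector (axis times angle).
In Python, from workcell import robot gives the robot as it stands. The module is installed in compiled form; this text tells all that it offers.
- The arm moves only by the tool step_arm, never from a script. Its arguments are lists of equal length, an entry for each row: "translation": the shift along the world's x, y, z in cm, a list of three; "yaw": the turn about the world's z in rad. A call has 1 to 8 rows; each row is the pose to reach, as a shift and turn from the pose commanded when the call began; what a row does not reach only later rows make up. A row lasts 1/10 s, in which the tool goes at most 50 mm and 8.59 degrees, less where a joint would pass 70% of its speed; a pose out of reach is approached as far as the arm can. A call with a gripper value outside its range is refused whole. "fingers" is the opening, from 0 (shut) to 1 (fully open), set as the call begins (left out, the last holds). The fingers move at their own pace and stop on an object; "newtons" is the grip in N (left out, the last holds). Time passes only in rows, so rows that repeat a pose let the fingers close. It gives the time, the measured TCP pose, the force, the opening and the grip force at its end, in the units of the state.
- robot.read_state(): the state, without advancing time (a new reading comes with each control period).
- robot.grab_frame(name): name is "side" or "top" or "wrist"; returns (picture, depth): 480x640x3 uint8, blue, green, red; 480x640 float32, mm along the optical axis (not along the pixel's ray), 0 where there is no reading.
- robot.calibration(name): a dict with "fx", "fy", "cx", "cy" (pixels), "origin" and "rotation" of the camera in the world; the wrist camera has in their place "tool_from_camera" (4x4, takes a point from camera to tool coordinates, whose origin is the TCP and whose axes are the flange's). Camera axes: x right, y down, z forward; pixel columns grow to the right and rows downward; lengths in mm; the calibration is good to about 2 mm. A picture is of the moment at which its call begins: read the wrist's pose just before it. calibration takes no time and is no camera call.
- robot.job_done(): hands the job in; it is judged then, once.
The state is a dict: "t": time; "joints": joint angles; "joint_vel": joint speeds; "tau": joint torques, N m; "ee_pos": TCP position; "eef_rot": TCP orientation; "contact_force": force on the tool from outside, world axes, zero at the start; "torque": the same for the moment, N m; "finger_gap": finger opening in mm; "finger_force": force on a finger pad.
Only numpy, scipy, OpenCV 4.12 (cv2) and the standard library are available. Lean on these libraries where they do the work, as an engineer would, in place of code of your own. Each camera call takes 0.05 s, during which the arm holds its last target. There are 200 camera calls.

## Working session

There is one attempt and no reset: what is moved stays moved. The work goes in short steps, Python scripts to look and compute and a tool call to move; the robot and the scene stay as the last step left them, time stands still between calls to the robot, and variables do not carry over. Pictures are saved under pics/ and viewed, at most 14 in all, crops included, and the job is handed in when it is done.

Besides the shell and the picture viewer there is one more tool, called by a JSON object that holds its "op" and its "data". step_arm: Moves the arm, as the interface text tells. Its arguments: {"type":"object","properties":{"translation":{"type":"array"},"yaw":{"type":"array"},"fingers":{"type":"number"},"newtons":{"type":"number"}},"required":["translation","yaw"]}

```bash
mkdir -p pics
cat > h.py <<'E'
import numpy as np, cv2, pickle
from scipy.spatial.transform import Rotation as R
from workcell import robot
def grab(n,tag):
    s=robot.read_state(); im,d=robot.grab_frame(n); c=robot.calibration(n)
    if n=="wrist":
        T=np.array(c["tool_from_camera"]); Rt=R.from_rotvec(s["eef_rot"]).as_matrix()
        o=Rt@T[:3,3]+np.array(s["ee_pos"]); Rc=Rt@T[:3,:3]
    else: o=np.array(c["origin"]).ravel(); Rc=np.array(c["rotation"])
    D=dict(im=im,d=d,c=[c[k] for k in("fx","fy","cx","cy")],o=o,R=Rc)
    pickle.dump(D,open(f"pics/{tag}.pkl","wb")); cv2.imwrite(f"pics/{tag}.png",im); return D
def load(tag): return pickle.load(open(f"pics/{tag}.pkl","rb"))
def dirs(D,u,v):
    fx,fy,cx,cy=D["c"]; u=np.asarray(u,float);v=np.asarray(v,float)
    return np.stack([(u-cx)/fx,(v-cy)/fy,np.ones_like(u)],-1)@D["R"].T
def plane(D,u,v,z):
    r=dirs(D,u,v); return D["o"]+r*((z-D["o"][2])/r[...,2])[...,None]
def cloud(D):
    v,u=np.mgrid[:480,:640]; P=D["o"]+dirs(D,u,v)*D["d"][...,None]; P[D["d"]<=0]=np.nan; return P
def proj(D,p):
    q=(np.asarray(p,float)-D["o"])@D["R"]; fx,fy,cx,cy=D["c"]; return np.stack([fx*q[...,0]/q[...,2]+cx,fy*q[...,1]/q[...,2]+cy],-1)
E
python3 - <<'E'
from h import *
for n in("top","side"):
    D=grab(n,n+"0"); print(n,D["o"].round(),D["R"].round(2).tolist(),D["c"])
E
```

```text
top [ 348.    2. 1091.] [-2.16, 2.15, -0.18] [558.7582781967076, 558.7582781967076, 311.2085338443628, 245.32151741142394]
side [ 315. -867.  724.] [-2.21, 0.29, -0.14] [563.2152016825725, 563.2152016825725, 317.9393551735766, 240.96590645150835]
```

View pics/top0.png

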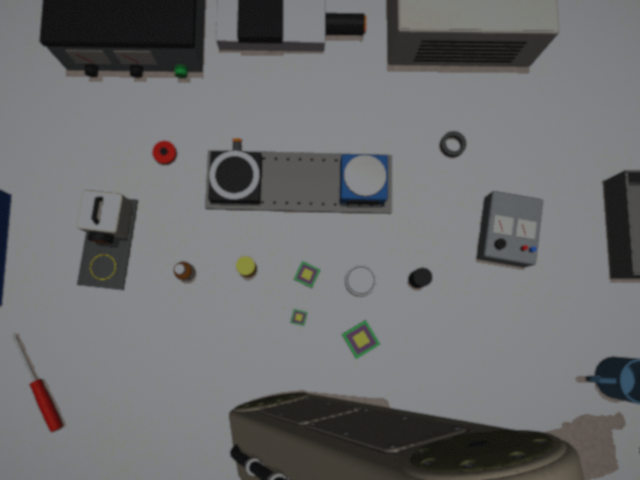

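View pics/side0.png

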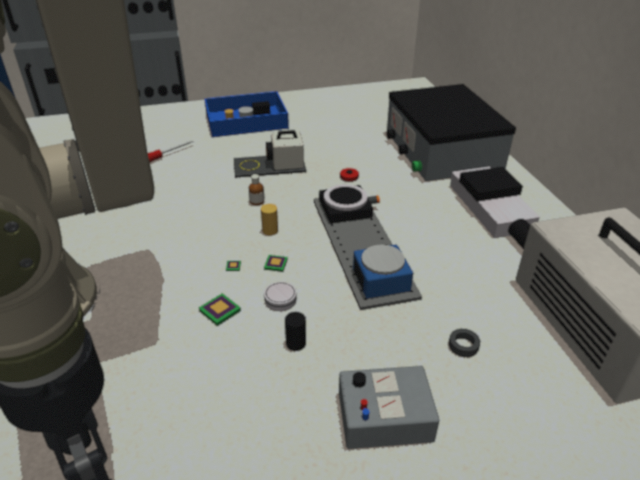

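Top view:
- Disc at (360,281), brass at (246,266), black cylinder at (420,278).
- Stage at (235,175), radiator at (364,176), yellow circle at (103,267).
- Bottle at (184,271), lens cap at (165,152).
- Three chip-like things: small (299,317), middle (306,274), large (361,339). The middle-sized one at (306,274) should be the 40 mm chip, so I'll check its size.

```bash
sed -i 's/Rc=np.array(c\["rotation"\])/Rc=np.array(c["rotation"]); Rc=R.from_rotvec(Rc.ravel()).as_matrix() if Rc.size==3 else Rc/' h.py
python3 - <<'E'
from h import *
D=grab("top","top1"); P=cloud(D); im=D["im"]; hsv=cv2.cvtColor(im,cv2.COLOR_BGR2HSV)
cv2.imwrite("pics/crop1.png",cv2.resize(im[240:370,140:450],None,fx=2.5,fy=2.5,interpolation=cv2.INTER_CUBIC))
def comp(mask,u,v,r=22):
    m=np.zeros(mask.shape,np.uint8); m[v-r:v+r,u-r:u+r]=mask[v-r:v+r,u-r:u+r]
    n,l,st,c=cv2.connectedComponentsWithStats(m); 
    k=1+np.argmax(st[1:,4]); return l==k
H=P[...,2]
print("bench z",np.nanmedian(H[300:320,200:280]))
# raised things: points of top face by depth
for n,u,v,z,r in [("disc",360,281,20,24),("brass",246,266,60,18),("black",420,278,60,20),("bottle",184,271,70,18),("cap",165,152,14,18),("stage",235,175,46,35),("radiator",364,176,66,30)]:
    m=comp((abs(H-z)<(5 if z>20 else 6)).astype(np.uint8),u,v,r)
    p=P[m]; c,w,a=cv2.minAreaRect(p[:,:2].astype(np.float32)); e=cv2.minEnclosingCircle(p[:,:2].astype(np.float32))
    print(n,m.sum(),"rect",np.round(c,1),np.round(w,1),round(a,1),"circ",np.round(e[0],1),round(e[1],1),"medz",np.median(p[:,2]).round(1))
S=(hsv[...,1]>70).astype(np.uint8)
for n,u,v,z in [("small",299,317,6),("mid",306,274,8),("large",361,339,8)]:
    m=comp(S,u,v,28); vv,uu=np.nonzero(m); p=plane(D,uu,vv,z*.7)
    print(n,[np.round(x,2) for x in cv2.minAreaRect(p[:,:2].astype(np.float32))],"medz",np.nanmedian(P[m][:,2]).round(1))
Y=((hsv[...,0]>20)&(hsv[...,0]<40)&(hsv[...,1]>90)).astype(np.uint8)
m=Y[240:295,80:130]; vv,uu=np.nonzero(m); p=plane(D,uu+80,vv+240,8); print("circle",cv2.fitEllipse(p[:,:2].astype(np.float32)),len(p))
# plate
m=comp((abs(H-10)<4).astype(np.uint8),300,180,100); p=P[m]; print("plate",cv2.minAreaRect(p[:,:2].astype(np.float32)),np.median(p[:,2]))
E
```

```text
bench z -0.23061107313537832
disc 752 rect [ 442.8 -110.8] [58.3 59.1] 44.4 circ [ 442.5 -110.9] 30.0 medz 19.9
brass 284 rect [465.8 107.7] [34.1 33.6] 0.6 circ [465.4 107.5] 17.7 medz 59.9
black 294 rect [ 445.3 -222. ] [33.6 35.2] 0.3 circ [ 446.3 -222.3] 18.1 medz 60.1
bottle 79 rect [457.5 226. ] [17.  17.1] 88.8 circ [457.6 226.6] 9.2 medz 69.7
cap 438 rect [696.9 278.8] [47.  46.3] 88.0 circ [698.  277.7] 24.8 medz 14.2
stage 1877 rect [642.7 133.8] [95.4 96. ] 76.9 circ [644.1 133.1] 51.3 medz 46.1
radiator 1347 rect [ 638.  -117.4] [79.2 81.3] 18.9 circ [ 638.4 -117.8] 43.1 medz 66.1
small [array([371.8,   8.1]), array([11.49, 13.51]), np.float64(0.24)] medz 5.7
mid [array([455.02,  -6.92]), array([38.47, 39.26]), np.float64(63.96)] medz 7.9
large [array([ 330.57, -111.41]), array([53.54, 54.07]), np.float64(30.72)] medz 10.9
circle ((467.12127685546875, 388.3104553222656), (47.63057327270508, 48.25341033935547), 96.62606811523438) 154
plate ((640.1522216796875, 9.42181396484375), (369.0719909667969, 122.0160140991211), 88.77877807617188) 9.959746358065559
```

View pics/crop1.png

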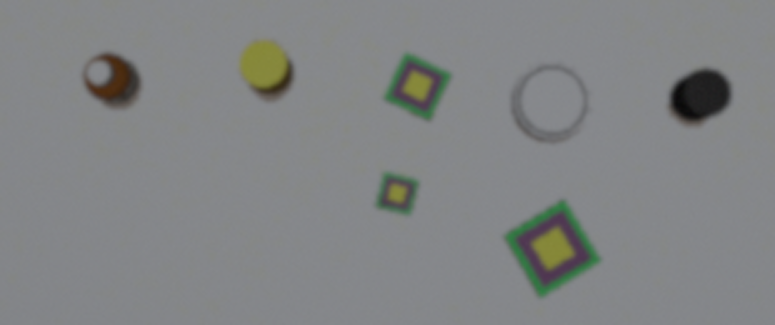

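The crop shows the three chips as small (397,193), middle (418,87) and large (552,248). The middle one measures about 39 mm and 7.9 mm high, so it is the chip. The other heights and sizes also match the task text.

Run:
```python
from h import *
s=robot.read_state(); M=R.from_rotvec(s["eef_rot"]).as_matrix()
print(s["t"],s["ee_pos"],"tool y angle deg",np.degrees(np.arctan2(M[1,1],M[0,1])),s["contact_force"],s["finger_gap"],s["joints"])
```

```text
0.15 [ 186.12998214 -543.63835298  230.61124857] tool y angle deg -71.10405898862024 [ 0.55024898 -0.06761824 -0.1585329 ] 85.616800761908 [-1.38059956e+00  3.13823216e-01  4.52274241e-02  1.30358171e+00
 -8.23404783e-06  1.43119684e+00]
```

{"op": "step_arm", "data": {"translation": [[5, 5, 0], [10, 10, 0], [13, 15, 0], [16, 20, 0], [19, 25, 0], [21, 30, 0], [23, 35, 0], [25.6, 43.3, 0]], "yaw": [0, 0, 0, 0, 0, 0, 0, 0], "fingers": 1}}

```text
t: 0.95
ee_pos: [404.0, -211.2, 231.2]
eef_rot: [3.099, 0.515, 0.0]
contact_force: [1.5, 0.2, -0.3]
finger_gap: 85.2
finger_force: 0.0
```

{"op": "step_arm", "data": {"translation": [[2, 5, -3], [3.9, 9, -7], [3.9, 10, -11], [3.9, 10, -12], [3.9, 10, -12], [3.9, 10, -12], [3.9, 10, -12], [3.9, 10, -12]], "yaw": [0.15, 0.3, 0.45, 0.6, 0.75, 0.9, 1.05, 1.2]}}

```text
t: 1.75
ee_pos: [442.1, -112.8, 111.0]
eef_rot: [-2.259, -2.182, 0.0]
contact_force: [-0.6, 0.4, -0.1]
finger_gap: 85.6
finger_force: 0.0
```

Run:
```python
from h import *
s=robot.read_state(); M=R.from_rotvec(s["eef_rot"]).as_matrix()
print(s["t"],s["ee_pos"],"y ang",np.degrees(np.arctan2(M[1,1],M[0,1])),s["joints"])
D=grab("wrist","w0"); print(D["o"],D["R"].round(2).tolist())
P=cloud(D); m=(abs(P[...,2]-20)<4).astype(np.uint8); n,l,st,c=cv2.connectedComponentsWithStats(m)
for k in range(1,n):
    if st[k,4]>300:
        p=P[l==k]; print(st[k],cv2.minEnclosingCircle(p[:,:2].astype(np.float32)),np.median(p[:,2]))
```

```text
1.75 [ 442.08102371 -112.79024435  110.99507102] y ang -1.9792281878453752 [-4.26078870e-01  1.62984265e-01 -4.58250669e-01  9.50268635e-01
  2.51744241e-05  1.17926159e+00]
[444.98757175 -40.36649416 252.65627695] [[1.0, -0.03, -0.01], [-0.03, -0.96, -0.29], [-0.0, 0.29, -0.96]]
[ 540  160  100  135 1148] ((617.6353149414062, -115.3851318359375), 49.916404724121094) 21.76461756451991
[ 278  187   90   87 6151] ((443.0419921875, -111.4620361328125), 30.095544815063477) 19.08637835104105
[309 353  48  24 307] ((446.644287109375, -220.4322509765625), 17.54808807373047) 20.045500352571793
```

View pics/w0.png

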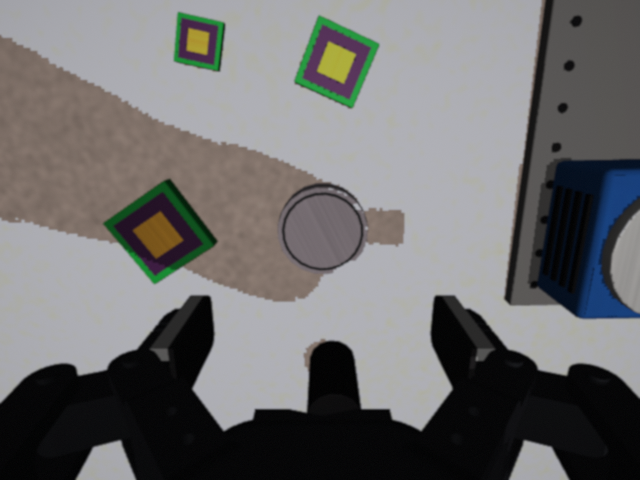

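The wrist picture shows the disc at (322,230), which works out to (443.0,-111.5) and agrees with the top view. The chip is at (337,62). I'll go down onto the disc and close.

{"op": "step_arm", "data": {"translation": [[0.1, 0.1, -4], [0.1, 0.1, -7.5], [0.1, 0.1, -9.5], [0.1, 0.1, -10.7], [0.1, 0.1, -10.8], [0.1, 0.1, -10.8]], "yaw": [0, 0, 0, 0, 0, 0]}}

```text
t: 2.4
ee_pos: [443.2, -112.0, 3.3]
eef_rot: [-2.268, -2.173, 0.0]
contact_force: [0.4, 0.1, 0.3]
finger_gap: 85.5
finger_force: 0.0
```

{"op": "step_arm", "data": {"translation": [[0, 0, 0], [0, 0, 0], [0, 0, 0], [0, 0, 0], [0, 0, 0], [0, 0, 0]], "yaw": [0, 0, 0, 0, 0, 0], "fingers": 0.5, "newtons": 40}}

```text
t: 3.0
ee_pos: [444.1, -112.4, 4.6]
eef_rot: [2.265, 2.174, 0.001]
contact_force: [-0.5, -0.9, 5.9]
finger_gap: 58.4
finger_force: 41.7
```

{"op": "step_arm", "data": {"translation": [[0, 0, 2], [0, 0, 6], [0, 0, 10], [3, 3, 12], [6, 6.5, 12], [9, 10, 12], [12, 13.5, 12], [15, 17, 12]], "yaw": [0, 0, 0, 0, 0, 0, 0, 0]}}

```text
t: 3.8
ee_pos: [594.4, 59.5, 124.0]
eef_rot: [2.266, 2.174, 0.001]
contact_force: [-0.0, -1.5, -0.7]
finger_gap: 58.0
finger_force: 44.2
```

{"op": "step_arm", "data": {"translation": [[2.5, 3.5, 0], [4, 6, 0], [4.8, 7.5, 0], [4.8, 7.5, 0], [4.8, 7.5, 0]], "yaw": [0, 0, 0, 0, 0]}}

```text
t: 4.3
ee_pos: [640.9, 133.0, 123.2]
eef_rot: [-2.266, -2.176, 0.001]
contact_force: [0.3, 0.4, -1.6]
finger_gap: 58.0
finger_force: 44.1
```

Run:
```python
from h import *
s=robot.read_state(); print(s["t"],s["ee_pos"],s["joints"],s["finger_gap"])
D=grab("wrist","w1")
P=cloud(D); z=P[...,2]
for lo,hi in((41,51),(s["ee_pos"][2]-5,s["ee_pos"][2]+30)):
    m=((z>lo)&(z<hi)).astype(np.uint8); n,l,st,c=cv2.connectedComponentsWithStats(m)
    for k in range(1,n):
        if st[k,4]>300:
            p=P[l==k]; print(lo,st[k],cv2.minEnclosingCircle(p[:,:2].astype(np.float32)),np.median(p[:,2]))
```

```text
4.3 [640.88355077 133.00796101 123.19235275] [ 8.22993987e-02  5.13657450e-01  8.18185171e-02  1.13964423e+00
 -4.23180298e-04  1.69354733e+00] 57.9923150246061
41 [  0  68  23  58 921] ((463.62762451171875, 224.6472625732422), 15.726000785827637) 44.151902096836324
41 [ 248  162  154  110 9731] ((642.796142578125, 133.74244689941406), 48.0511360168457) 45.274195012274305
41 [ 34 261  51  49 632] ((468.22882080078125, 108.66814422607422), 17.387372970581055) 46.15670193745669
118.19235275404786 [  198   227   250   152 21200] ((641.7594604492188, 138.322998046875), 42.864288330078125) 137.53194826293083
```

View pics/w1.png

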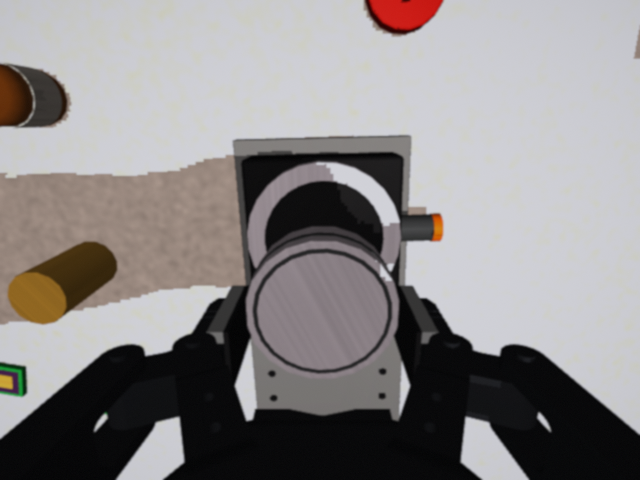

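The disc is held between the fingers with its groove ellipse centred at about (322,312). The stage ring is visible behind it. I'll measure where the disc sits relative to the TCP.

Run:
```python
from h import *
D=load("w1"); P=cloud(D); g=cv2.cvtColor(D["im"],cv2.COLOR_BGR2GRAY)
Z=P[...,2]; roi=(abs(Z-137.5)<3); roi[:,:245]=0; roi[:,400:]=0; print(roi.sum(), np.median(Z[290:330,300:340]))
m=((g<75)&cv2.erode(roi.astype(np.uint8),np.ones((3,3))).astype(bool)).astype(np.uint8)
m[:240]=0;m[385:]=0
v,u=np.nonzero(m); p=plane(D,u,v,137.5)[:,:2]
for i in range(4):
    A=np.c_[2*p,np.ones(len(p))]; x=np.linalg.lstsq(A,(p**2).sum(1),rcond=None)[0]; r=np.sqrt(x[2]+x[0]**2+x[1]**2)
    e=abs(np.linalg.norm(p-x[:2],axis=1)-r); print(len(p),x[:2],r,e.mean()); p=p[e<max(1.5,1.5*e.mean())]
print(plane(D,322,311.5,137.5))
```

```text
17181 nan
1371 [641.47308587 133.90777213] 26.02659100813131 0.5216911635065222
1319 [641.35245795 133.97963765] 25.848930674441238 0.35420081390464003
1319 [641.35245795 133.97963765] 25.848930674441238 0.35420081390464003
1319 [641.35245795 133.97963765] 25.848930674441238 0.35420081390464003
[641.38270953 135.00275403 137.5       ]
```

{"op": "step_arm", "data": {"translation": [[0.1, 0, -3], [0.15, 0, -5.5], [0.15, 0, -6.6], [0.15, 0, -7.0], [0.15, 0, -7.2], [0.15, 0, -7.2]], "yaw": [0, 0, 0, 0, 0, 0]}}

```text
t: 4.95
ee_pos: [643.5, 132.7, 52.4]
eef_rot: [2.266, 2.174, 0.002]
contact_force: [-0.2, 0.2, -1.5]
finger_gap: 57.9
finger_force: 44.2
```

{"op": "step_arm", "data": {"translation": [[-0.03, 0.03, -0.1], [-0.03, 0.03, -0.15], [-0.03, 0.03, -0.15]], "yaw": [0, 0, 0]}}

```text
t: 5.25
ee_pos: [643.2, 133.4, 50.8]
eef_rot: [2.266, 2.175, 0.002]
contact_force: [0.5, -0.2, 0.6]
finger_gap: 57.6
finger_force: 44.5
```

{"op": "step_arm", "data": {"translation": [[0, 0, -0.05], [0, 0, -0.1], [0, 0, -0.1]], "yaw": [0, 0, 0]}}

```text
t: 5.55
ee_pos: [643.2, 133.4, 50.7]
eef_rot: [2.265, 2.175, 0.003]
contact_force: [-1.9, -0.3, 8.6]
finger_gap: 58.2
finger_force: 45.1
```

{"op": "step_arm", "data": {"translation": [[0, 0, 0], [0, 0, 0], [0, 0, 0], [0, 0, 0], [0, 0, 3], [0, 0, 7], [0, 0, 10], [0, 0, 10]], "yaw": [0, 0, 0, 0, 0, 0, 0, 0], "fingers": 1}}

```text
t: 6.35
ee_pos: [645.6, 133.6, 154.3]
eef_rot: [2.262, 2.172, 0.011]
contact_force: [1.5, 0.3, 0.6]
finger_gap: 85.0
finger_force: 0.0
```

Run:
```python
from h import *
D=grab("wrist","w2"); P=cloud(D); Z=P[...,2]
def lc(m):
    n,l,st,c=cv2.connectedComponentsWithStats(m.astype(np.uint8)); k=1+np.argmax(st[1:,4]); return P[l==k]
for z in(66,):
    p=lc(abs(Z-z)<4); print("disc",cv2.minEnclosingCircle(p[:,:2].astype(np.float32)),cv2.minAreaRect(p[:,:2].astype(np.float32)),np.median(p[:,2]))
m=abs(Z-46)<4; p=lc(m); print("stage",cv2.minEnclosingCircle(p[:,:2].astype(np.float32)),np.median(p[:,2]))
# chip from w0
D=load("w0"); h=cv2.cvtColor(D["im"],cv2.COLOR_BGR2HSV); m=(h[...,1]>90).astype(np.uint8); m[:, :270]=0; m[:,400:]=0; m[130:]=0
n,l,st,c=cv2.connectedComponentsWithStats(m); k=1+np.argmax(st[1:,4]); v,u=np.nonzero(l==k); print("chip",cv2.minAreaRect(plane(D,u,v,7)[:,:2].astype(np.float32)))
```

```text
disc ((643.8927001953125, 134.34149169921875), 30.044921875) ((644.0479736328125, 134.30369567871094), (58.90083694458008, 59.439666748046875), 14.688054084777832) 65.12648635429886
stage ((642.5341186523438, 133.55198669433594), 48.121673583984375) 45.17190743633603
chip ((454.4232482910156, -7.587810516357422), (30.47687530517578, 30.174619674682617), 65.33811950683594)
```

{"op": "step_arm", "data": {"translation": [[-3, -2, 0], [-6.5, -5, 0], [-10, -8, 0], [-13.5, -11, 0], [-17, -13.5, -2], [-18.8, -14.1, -5], [-18.8, -14.1, -8], [-18.8, -14.1, -8]], "yaw": [-0.1, -0.2, -0.3, -0.4, -0.4, -0.4, -0.4, -0.4]}}

```text
t: 7.2
ee_pos: [449.8, -7.3, 64.9]
eef_rot: [-2.65, -1.677, 0.01]
contact_force: [0.0, -0.1, 0.1]
finger_gap: 85.1
finger_force: 0.0
```

Run:
```python
from h import *
s=robot.read_state(); M=R.from_rotvec(s["eef_rot"]).as_matrix()
print(s["t"],s["ee_pos"],"y ang",np.degrees(np.arctan2(M[1,1],M[0,1])),s["joints"])
D=grab("wrist","w3")
h=cv2.cvtColor(D["im"],cv2.COLOR_BGR2HSV); m=(h[...,1]>60).astype(np.uint8)
n,l,st,c=cv2.connectedComponentsWithStats(m)
for k in range(1,n):
    if st[k,4]>800:
        v,u=np.nonzero(l==k); print(st[k],cv2.minAreaRect(plane(D,u,v,6)[:,:2].astype(np.float32)))
```

```text
7.2 [449.84656305  -7.32689291  64.85628074] y ang -25.33653352977432 [-1.95025509e-01  2.07139213e-01 -5.32902138e-01  8.39334882e-01
 -3.83998533e-05  1.81796804e+00]
[ 170    0  116   80 7071] ((455.9588317871094, 110.78878784179688), (34.85054397583008, 54.63211441040039), 64.5674057006836)
[ 294  213   72   69 4678] ((454.8162536621094, -7.261802673339844), (41.16598129272461, 40.211524963378906), 64.8024673461914)
[ 609  237   31  134 2161] ((598.0615844726562, -117.99634552001953), (90.94042205810547, 16.722190856933594), 78.53749084472656)
[ 157  255   65  134 3319] ((355.3316650390625, -16.786746978759766), (97.46369934082031, 35.0812873840332), 54.74846649169922)
[433 298  39  81 962] ((497.5259704589844, -93.67790985107422), (60.75844192504883, 20.934106826782227), 89.75545501708984)
[   0  331  159  149 4123] ((247.24813842773438, -30.300537109375), (170.5451202392578, 64.91094970703125), 31.367979049682617)
[ 532  365  108  115 3415] ((562.0612182617188, -198.13693237304688), (59.0445442199707, 114.92494201660156), 2.2839107513427734)
[ 143  388  130   92 3650] ((317.08648681640625, -98.84747314453125), (78.5904541015625, 83.0826187133789), 47.48357391357422)
[ 382  390  115   90 2680] ((464.0884704589844, -162.21607971191406), (76.18262481689453, 75.73335266113281), 68.77035522460938)
```

View pics/w3.png

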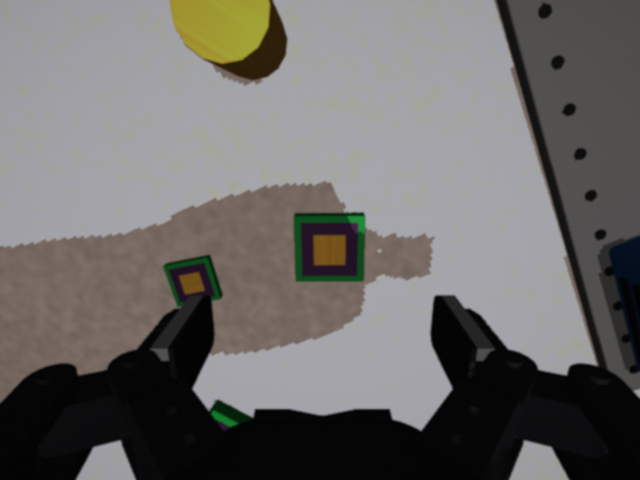

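Wrist view: the chip is at (330,247), squared up with the fingers. The small look-alike at (192,282) is clear of the left finger.

{"op": "step_arm", "data": {"translation": [[0.5, 0, -2], [0.5, 0, -4], [0.5, 0, -5.4], [0.5, 0, -6.0], [0.5, 0, -6.0]], "yaw": [0, 0, 0, 0, 0], "fingers": 0.7}}

```text
t: 7.75
ee_pos: [460.0, -7.5, 8.9]
eef_rot: [-2.653, -1.682, 0.0]
contact_force: [-0.5, -0.2, -0.2]
finger_gap: 59.6
finger_force: 0.0
```

{"op": "step_arm", "data": {"translation": [[-0.5, 0, -0.4], [-0.5, 0, -0.7], [-0.5, 0, -0.7]], "yaw": [0, 0, 0]}}

```text
t: 8.05
ee_pos: [454.4, -7.7, 2.0]
eef_rot: [2.653, 1.682, 0.0]
contact_force: [-0.2, -0.2, -0.0]
finger_gap: 59.9
finger_force: 0.0
```

{"op": "step_arm", "data": {"translation": [[0, 0, 0], [0, 0, 0], [0, 0, 0], [0, 0, 0], [0, 0, 0]], "yaw": [0, 0, 0, 0, 0], "fingers": 0.3, "newtons": 30}}

```text
t: 8.55
ee_pos: [454.9, -7.8, 2.3]
eef_rot: [2.653, 1.681, 0.001]
contact_force: [-0.5, 0.2, 6.0]
finger_gap: 39.0
finger_force: 30.2
```

{"op": "step_arm", "data": {"translation": [[0, 0, 3], [0, 0, 7], [2, 1.5, 10], [5, 4, 11], [8.5, 6.5, 11], [12, 9, 11], [15.5, 11.5, 11], [17.5, 13.2, 11]], "yaw": [0, 0, 0, 0, 0, 0, 0, 0]}}

```text
t: 9.35
ee_pos: [632.0, 126.0, 111.4]
eef_rot: [2.652, 1.683, 0.002]
contact_force: [0.5, -0.8, -0.8]
finger_gap: 38.7
finger_force: 30.7
```

{"op": "step_arm", "data": {"translation": [[1.3, 0.9, 0], [1.3, 0.9, 0], [1.3, 0.9, 0], [1.3, 0.9, 0]], "yaw": [0, 0, 0, 0]}}

```text
t: 9.75
ee_pos: [641.6, 132.7, 111.6]
eef_rot: [-2.654, -1.681, 0.002]
contact_force: [-0.9, -0.5, -0.4]
finger_gap: 38.9
finger_force: 30.7
```

Run:
```python
from h import *
s=robot.read_state(); print(s["t"],s["ee_pos"],s["finger_gap"])
D=grab("wrist","w4"); P=cloud(D); Z=P[...,2]
print("chip top z",[round(float(np.nanmedian(Z[v-4:v+5,u-4:u+5])),1) for u,v in((322,300),(322,320),(322,340))])
m=(abs(Z-66)<5).astype(np.uint8); n,l,st,c=cv2.connectedComponentsWithStats(m)
for k in range(1,n):
    if st[k,4]>400: p=P[l==k][:,:2].astype(np.float32); print(st[k],cv2.minEnclosingCircle(p))
h=cv2.cvtColor(D["im"],cv2.COLOR_BGR2HSV); m=((h[...,1]>100)&(h[...,0]>12)&(h[...,0]<35)).astype(np.uint8); m[:,:200]=0; m[:,450:]=0
n,l,st,c=cv2.connectedComponentsWithStats(m)
for k in range(1,n):
    if st[k,4]>300:
        v,u=np.nonzero(l==k); z=np.nanmedian(Z[l==k]); print("gold",st[k],z,cv2.minAreaRect(plane(D,u,v,z)[:,:2].astype(np.float32)))
```

```text
9.75 [641.61374634 132.70257909 111.56731924] 38.948865855523884
chip top z [116.8, 116.9, 116.4]
[ 268  200  111   76 4758] ((644.0816040039062, 134.46624755859375), 29.94083023071289)
gold [ 300  286   45   40 1785] 116.8292177102622 ((642.2717895507812, 132.20196533203125), (17.69965171813965, 18.17343521118164), 64.74569702148438)
```

View pics/w4.png

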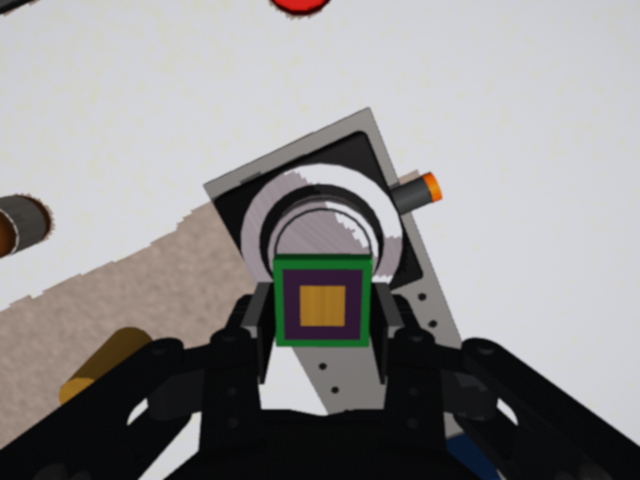

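The chip is held level with its gold centre at (322,306), about 2 mm short of the disc centre. I'll shift it and lower it.

{"op": "step_arm", "data": {"translation": [[0.1, 0.2, -2], [0.1, 0.2, -3.5], [0.1, 0.2, -4.1], [0.1, 0.2, -4.1], [0.1, 0.2, -4.1]], "yaw": [0, 0, 0, 0, 0]}}

```text
t: 10.3
ee_pos: [643.7, 135.0, 71.6]
eef_rot: [2.653, 1.681, 0.001]
contact_force: [0.3, -0.5, -0.8]
finger_gap: 38.5
finger_force: 30.7
```

{"op": "step_arm", "data": {"translation": [[0, 0, -0.1], [0, 0, -0.2], [0, 0, -0.3], [0, 0, -0.3]], "yaw": [0, 0, 0, 0]}}

```text
t: 10.7
ee_pos: [643.9, 135.3, 68.4]
eef_rot: [2.653, 1.682, 0.001]
contact_force: [-1.2, -0.9, 2.8]
finger_gap: 38.8
finger_force: 31.0
```

{"op": "step_arm", "data": {"translation": [[0, 0, 0], [0, 0, 0], [0, 0, 0], [0, 0, 1], [0, 0, 4], [0, 0, 8], [0, 0, 8], [0, 0, 8]], "yaw": [0, 0, 0, 0, 0, 0, 0, 0], "fingers": 0.8}}

```text
t: 11.5
ee_pos: [644.7, 135.4, 149.9]
eef_rot: [2.652, 1.681, 0.005]
contact_force: [-0.9, -0.3, -0.6]
finger_gap: 68.6
finger_force: 0.0
```

Run:
```python
from h import *
s=robot.read_state(); print(s["t"],s["ee_pos"],s["finger_gap"])
D=grab("wrist","w5"); P=cloud(D); Z=P[...,2]
for a,t in((74,"chip"),(66,"disc"),(46,"stage")):
    m=(abs(Z-a)<3.5).astype(np.uint8); n,l,st,c=cv2.connectedComponentsWithStats(m); k=1+np.argmax(st[1:,4]); p=P[l==k]; q=p[:,:2].astype(np.float32)
    print(t,cv2.minEnclosingCircle(q),cv2.minAreaRect(q),np.median(p[:,2]))
h=cv2.cvtColor(D["im"],cv2.COLOR_BGR2HSV); m=((h[...,1]>100)&(h[...,0]>12)&(h[...,0]<35)).astype(np.uint8); m[:,:200]=0; m[:,450:]=0
n,l,st,c=cv2.connectedComponentsWithStats(m)
for k in range(1,n):
    if st[k,4]>200:
        v,u=np.nonzero(l==k); print("gold",st[k],cv2.minAreaRect(plane(D,u,v,73)[:,:2].astype(np.float32)))
```

```text
11.5 [644.69089763 135.38659392 149.94964636] 68.64560919797502
chip ((644.7451171875, 134.88162231445312), 27.74857521057129) ((644.923583984375, 134.77947998046875), (40.12167739868164, 40.04231643676758), 64.50447082519531) 73.3098292433763
disc ((643.9924926757812, 134.26766967773438), 29.90265464782715) ((645.8193969726562, 138.39109802246094), (50.604366302490234, 59.244049072265625), 66.7822494506836) 65.12728235180951
stage ((642.55224609375, 133.4879608154297), 48.019920349121094) ((642.7141723632812, 133.62213134765625), (95.0925064086914, 95.47554779052734), 45.401187896728516) 45.16196026187362
gold [306 229  30  29 846] ((644.5030517578125, 134.64883422851562), (18.312973022460938, 18.156064987182617), 64.67870330810547)
```

{"op": "step_arm", "data": {"translation": [[-4, -1, 0], [-8, -1.5, 0], [-12, -2, 0], [-15.5, -2.5, -2], [-17.8, -2.8, -4], [-17.8, -2.8, -4], [-17.8, -2.8, -4]], "yaw": [0, 0, 0, 0, 0, 0, 0]}}

```text
t: 12.25
ee_pos: [464.4, 107.2, 106.9]
eef_rot: [-2.653, -1.681, 0.003]
contact_force: [-0.2, -0.8, 1.2]
finger_gap: 68.4
finger_force: 0.0
```

```bash
cat > cyl.py <<'E'
from h import *
import sys
def run(tag,z0,sat=None):
    s=robot.read_state(); print(s["t"],s["ee_pos"],s["finger_gap"])
    D=grab("wrist",tag); P=cloud(D); Z=P[...,2]
    m=(abs(Z-z0+0.8)<2.5).astype(np.uint8); n,l,st,c=cv2.connectedComponentsWithStats(m)
    for k in range(1,n):
        if st[k,4]>500: p=P[l==k]; q=p[:,:2].astype(np.float32); print(st[k],np.round(cv2.minEnclosingCircle(q)[0],1),round(cv2.minEnclosingCircle(q)[1],1),np.median(p[:,2]))
run(sys.argv[1],float(sys.argv[2]))
E
python3 cyl.py w6 60
```

```text
12.25 [464.39987175 107.19877598 106.90197018] 68.4436358033033
[575   0  60 124 939] [635.  134.7] 28.8 59.19986307472871
[ 290  226   66   62 3128] [465.4 107.2] 18.0 59.02408432156933
```

{"op": "step_arm", "data": {"translation": [[0, 0, -3], [0, 0, -6], [0, 0, -8], [0, 0, -8.6], [0, 0, -8.6]], "yaw": [0, 0, 0, 0, 0]}}

```text
t: 12.8
ee_pos: [466.3, 107.3, 21.4]
eef_rot: [-2.653, -1.682, 0.001]
contact_force: [0.5, 0.1, 0.1]
finger_gap: 68.4
finger_force: 0.0
```

{"op": "step_arm", "data": {"translation": [[0, 0, 0], [0, 0, 0], [0, 0, 0], [0, 0, 0], [0, 0, 0], [0, 0, 0]], "yaw": [0, 0, 0, 0, 0, 0], "fingers": 0.25, "newtons": 60}}

```text
t: 13.4
ee_pos: [466.4, 107.6, 23.2]
eef_rot: [2.653, 1.682, 0.004]
contact_force: [-1.9, 0.6, 5.6]
finger_gap: 34.9
finger_force: 59.5
```

{"op": "step_arm", "data": {"translation": [[0, 0, 1], [0, 0, 3], [2, -1, 5], [5, -3, 6], [8.5, -5, 6], [12, -7, 6], [15.5, -9, 6], [17.4, -9.9, 6]], "yaw": [0, 0, 0, 0, 0, 0, 0, 0]}}

```text
t: 14.2
ee_pos: [642.2, 5.9, 81.9]
eef_rot: [2.654, 1.678, 0.001]
contact_force: [-0.6, -0.3, -4.9]
finger_gap: 34.9
finger_force: 61.2
```

{"op": "step_arm", "data": {"translation": [[0, 0, 0], [0, 0, 0], [0, 0, 0]], "yaw": [0, 0, 0]}}

```text
t: 14.5
ee_pos: [638.0, 8.7, 81.4]
eef_rot: [-2.652, -1.681, 0.003]
contact_force: [0.3, 0.5, -4.8]
finger_gap: 34.6
finger_force: 61.5
```

Run:
```python
from h import *
s=robot.read_state(); print(s["t"],s["ee_pos"],s["finger_gap"])
D=grab("wrist","w7"); P=cloud(D); Z=P[...,2]
h=cv2.cvtColor(D["im"],cv2.COLOR_BGR2HSV); m=((h[...,1]>100)&(h[...,0]>12)&(h[...,0]<35)).astype(np.uint8); m[:,:200]=0; m[:,450:]=0;m[:200]=0
top=np.nanmedian(Z[m>0]); m=(abs(Z-s["ee_pos"][2]-37)<3)&(m>0); q=P[m]; print(m.sum(),cv2.minEnclosingCircle(q[:,:2].astype(np.float32)),np.median(q[:,2]))
```

```text
14.5 [638.01326276   8.74341194  81.36833543] 34.61642777874429
7948 ((638.6427612304688, 7.647924423217773), 18.44033432006836) 117.09106852281393
```

View pics/w7.png

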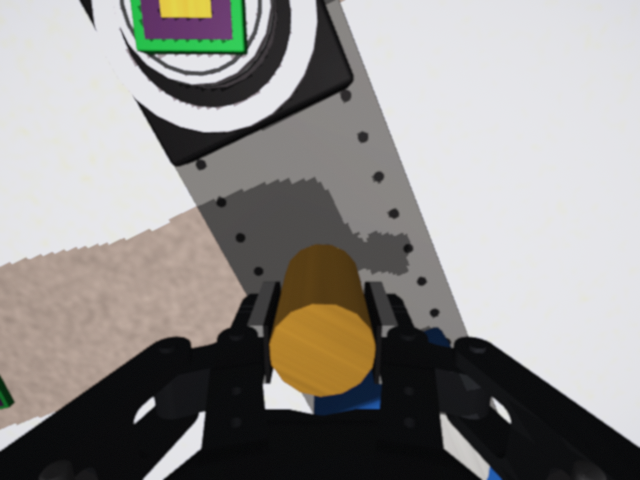

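The brass cylinder is held upright with its top at (322,350), over the middle of the plate. It needs +1.5 mm and +1 mm.

{"op": "step_arm", "data": {"translation": [[0.1, 0.1, -2], [0.15, 0.1, -3.8], [0.15, 0.1, -4.4], [0.15, 0.1, -4.5], [0.15, 0.1, -4.5]], "yaw": [0, 0, 0, 0, 0]}}

```text
t: 15.05
ee_pos: [641.0, 9.5, 37.5]
eef_rot: [2.653, 1.682, 0.001]
contact_force: [0.5, 0.7, -4.8]
finger_gap: 34.7
finger_force: 61.5
```

{"op": "step_arm", "data": {"translation": [[-0.1, 0, -0.1], [-0.1, 0, -0.2], [-0.1, 0, -0.3], [-0.1, 0, -0.35], [-0.1, 0, -0.35]], "yaw": [0, 0, 0, 0, 0]}}

```text
t: 15.55
ee_pos: [640.1, 9.2, 33.4]
eef_rot: [2.653, 1.682, 0.0]
contact_force: [0.6, 0.4, -5.4]
finger_gap: 34.7
finger_force: 61.5
```

{"op": "step_arm", "data": {"translation": [[0, 0, -0.05], [0, 0, -0.1], [0, 0, -0.15], [0, 0, -0.15]], "yaw": [0, 0, 0, 0]}}

```text
t: 15.95
ee_pos: [640.1, 9.2, 33.3]
eef_rot: [2.653, 1.681, 0.001]
contact_force: [-3.7, -0.2, 6.4]
finger_gap: 35.1
finger_force: 62.1
```

Contact. I'll release, rise and go to the black cylinder.

{"op": "step_arm", "data": {"translation": [[0, 0, 0], [0, 0, 0], [0, 0, 0], [0, 0, 0], [0, 0, 2], [0, 0, 6], [0, 0, 10], [0, 0, 10]], "yaw": [0, 0, 0, 0, 0, 0, 0, 0], "fingers": 0.8}}

```text
t: 16.75
ee_pos: [644.0, 8.9, 138.4]
eef_rot: [2.648, 1.678, 0.014]
contact_force: [-0.0, 0.2, 0.8]
finger_gap: 68.0
finger_force: 0.0
```

```bash
python3 cyl.py w8 70
```

```text
16.75 [644.03307019   8.8910725  138.44284289] 68.01886148504218
[ 286  221   59   56 2577] [640.8   8. ] 18.0 69.06675669034271
```

{"op": "step_arm", "data": {"translation": [[-3, -3.5, 0], [-6, -7, 0], [-9, -10.5, 0], [-12, -14, 0], [-15, -17.5, 0], [-18, -21, -1.5], [-19.5, -23.1, -3], [-19.5, -23.1, -3]], "yaw": [0, 0, 0, 0, 0, 0, 0, 0]}}

```text
t: 17.6
ee_pos: [441.3, -222.7, 98.9]
eef_rot: [-2.654, -1.673, 0.004]
contact_force: [0.2, 1.2, -0.1]
finger_gap: 68.3
finger_force: 0.0
```

```bash
python3 cyl.py w9 60
```

```text
17.6 [ 441.34226191 -222.66750189   98.93507642] 68.30078731041719
[ 297  228   68   65 3387] [ 446.5 -223.2] 18.0 59.01867116441352
```

{"op": "step_arm", "data": {"translation": [[0.1, 0, -3], [0.1, 0, -5.5], [0.1, 0, -6.8], [0.1, 0, -7.3], [0.1, 0, -7.3]], "yaw": [0, 0, 0, 0, 0]}}

```text
t: 18.15
ee_pos: [446.2, -220.7, 28.2]
eef_rot: [-2.651, -1.683, 0.0]
contact_force: [-0.6, -0.1, -0.3]
finger_gap: 68.4
finger_force: 0.0
```

{"op": "step_arm", "data": {"translation": [[0, 0, 0], [0, 0, 0], [0, 0, 0], [0, 0, 0], [0, 0, 0], [0, 0, 0]], "yaw": [0, 0, 0, 0, 0, 0], "fingers": 0.25, "newtons": 45}}

```text
t: 18.75
ee_pos: [446.9, -222.1, 29.9]
eef_rot: [2.652, 1.681, 0.002]
contact_force: [-0.4, 1.3, 6.1]
finger_gap: 34.5
finger_force: 44.8
```

{"op": "step_arm", "data": {"translation": [[0, 0, 2], [0, 0, 6], [0, 1, 10], [0, 5, 12], [0, 9, 12], [0, 13, 12], [0, 17.5, 12], [0, 22, 12]], "yaw": [0, 0, 0.1, 0.24, 0.38, 0.52, 0.66, 0.8]}}

```text
t: 19.55
ee_pos: [445.7, -0.4, 149.0]
eef_rot: [1.783, 2.586, 0.0]
contact_force: [0.8, 0.3, -1.8]
finger_gap: 34.7
finger_force: 45.1
```

{"op": "step_arm", "data": {"translation": [[0, 4.5, 0], [0, 9, 0], [0, 13, 0], [0, 17, 0], [0.5, 21, 0], [1, 25, 0], [1.5, 29, 0], [1.5, 33, 0]], "yaw": [0.14, 0.28, 0.42, 0.56, 0.7, 0.84, 0.98, 1.05]}}

```text
t: 20.35
ee_pos: [461.3, 329.9, 148.7]
eef_rot: [0.247, 3.131, 0.0]
contact_force: [0.1, -0.0, -1.3]
finger_gap: 35.2
finger_force: 45.1
```

Run:
```python
from h import *
s=robot.read_state(); M=R.from_rotvec(s["eef_rot"]).as_matrix()
print(s["t"],s["ee_pos"],"y ang",np.degrees(np.arctan2(M[1,1],M[0,1])),s["joints"],s["finger_gap"])
D=grab("wrist","w10"); P=cloud(D); Z=P[...,2]
h=cv2.cvtColor(D["im"],cv2.COLOR_BGR2HSV); m=((h[...,0]>20)&(h[...,0]<40)&(h[...,1]>90)).astype(np.uint8)
n,l,st,c=cv2.connectedComponentsWithStats(m)
for k in range(1,n):
    if st[k,4]>80: v,u=np.nonzero(l==k); print(st[k],cv2.fitEllipse(plane(D,u,v,8)[:,:2].astype(np.float32)))
```

```text
20.35 [461.33823882 329.86579415 148.69221318] y ang 80.96212716595284 [ 4.79343076e-01  3.34428212e-01 -1.29674960e-01  1.10619734e+00
 -2.60631656e-04  6.37083673e-01] 35.17440069282184
[365 179  66  63 825] ((465.8680114746094, 387.5155029296875), (47.874996185302734, 47.94673156738281), 99.9961929321289)
```

View pics/w10.png

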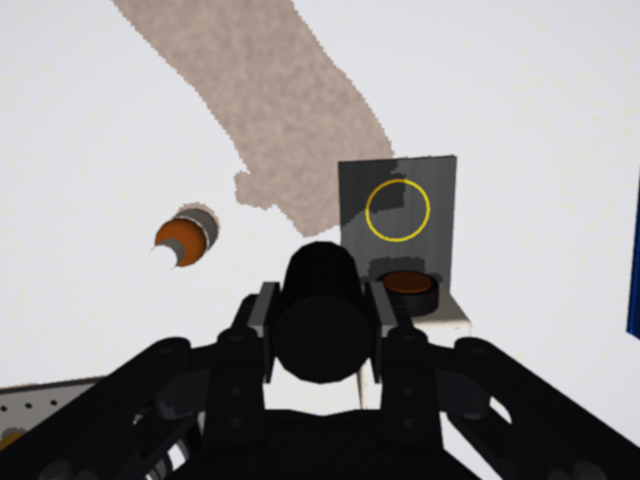

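The black cylinder is held with its top at about (323,333). The yellow circle is at (397,210), which works out to (466,387.6) and agrees with the top view. The bottle and the thermal camera body are both clear.

{"op": "step_arm", "data": {"translation": [[0.1, 2, 0], [0.2, 4, 0], [0.3, 5.8, -1], [0.3, 5.8, -3], [0.3, 5.8, -5], [0.3, 5.8, -5], [0.3, 5.8, -5]], "yaw": [0, 0, 0, 0, 0, 0, 0]}}

```text
t: 21.1
ee_pos: [463.6, 385.8, 98.2]
eef_rot: [-0.254, -3.13, 0.002]
contact_force: [-0.0, 0.8, -1.2]
finger_gap: 35.0
finger_force: 45.5
```

Run:
```python
from h import *
s=robot.read_state(); print(s["t"],s["ee_pos"])
D=grab("wrist","w11"); P=cloud(D); Z=P[...,2]
m=(abs(Z-s["ee_pos"][2]-29)<2.5); m[:,:268]=0;m[:,378:]=0; m=m.astype(np.uint8)
n,l,st,c=cv2.connectedComponentsWithStats(m); k=1+np.argmax(st[1:,4]); p=P[l==k]; print("black",st[k],cv2.minEnclosingCircle(p[:,:2].astype(np.float32)),cv2.minAreaRect(p[:,:2].astype(np.float32)),np.median(p[:,2]))
h=cv2.cvtColor(D["im"],cv2.COLOR_BGR2HSV); m=((h[...,0]>20)&(h[...,0]<40)&(h[...,1]>90)).astype(np.uint8)
n,l,st,c=cv2.connectedComponentsWithStats(m)
for k in range(1,n):
    if st[k,4]>80: v,u=np.nonzero(l==k); print(st[k],cv2.fitEllipse(plane(D,u,v,8)[:,:2].astype(np.float32)))
```

```text
21.1 [463.57271409 385.79231994  98.16241675]
black [ 268  292  110   93 7526] ((463.0481872558594, 384.89959716796875), 21.30941390991211) ((464.52850341796875, 384.16094970703125), (37.55522918701172, 36.48419189453125), 77.50530242919922) 127.26023703769378
[289 201  77  63 727] ((465.6698913574219, 387.6661376953125), (47.68147659301758, 47.86565399169922), 7.555221080780029)
```

{"op": "step_arm", "data": {"translation": [[0.1, 0.2, -2], [0.1, 0.2, -4], [0.1, 0.2, -5.2], [0.1, 0.2, -5.6], [0.1, 0.2, -5.6], [0.1, 0.2, -5.6]], "yaw": [0, 0, 0, 0, 0, 0]}}

```text
t: 21.75
ee_pos: [465.7, 388.6, 43.9]
eef_rot: [0.254, 3.13, 0.002]
contact_force: [1.0, -0.1, -1.2]
finger_gap: 34.9
finger_force: 45.5
```

Run:
```python
from h import *
s=robot.read_state(); print(s["t"],s["ee_pos"])
D=grab("wrist","w12"); P=cloud(D); Z=P[...,2]
m=(abs(Z-s["ee_pos"][2]-29)<2.5); m[:,:268]=0;m[:,378:]=0; m=m.astype(np.uint8)
v,u=np.nonzero(m); print(u.min(),u.max()); 
for w in range(285,425,10): 
    q=u[v==w]; print(w,(q.min(),q.max()) if len(q) else None,end=' ')
cv2.imwrite("pics/w12c.png",cv2.resize(cv2.convertScaleAbs(D["im"][180:430,200:450],alpha=1.6),None,fx=2.2,fy=2.2))
```

```text
21.75 [465.73705804 388.61790762  43.85174999]
268 377
285 None 295 (np.int64(306), np.int64(340)) 305 (np.int64(288), np.int64(356)) 315 (np.int64(268), np.int64(377)) 325 (np.int64(271), np.int64(373)) 335 (np.int64(271), np.int64(374)) 345 (np.int64(272), np.int64(373)) 355 (np.int64(272), np.int64(372)) 365 (np.int64(273), np.int64(372)) 375 (np.int64(293), np.int64(352)) 385 None 395 None 405 None 415 None
```

View pics/w12c.png

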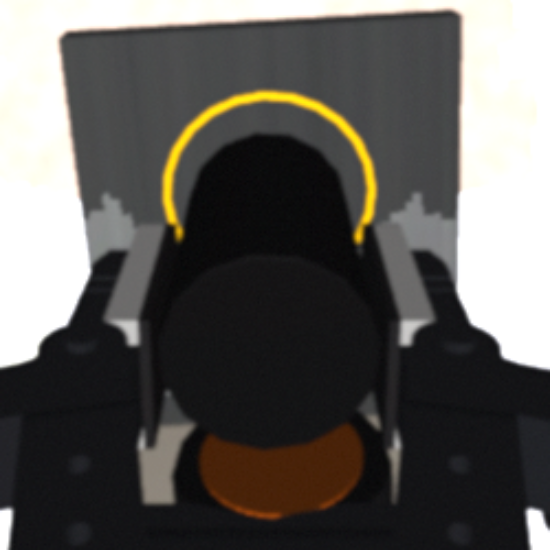

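Run:
```python
from h import *
D=load("w12")
a=[plane(D,322.7,r,73.6) for r in (295.3,383.5)]; print(a,(a[0]+a[1])/2)
h=cv2.cvtColor(D["im"],cv2.COLOR_BGR2HSV); m=((h[...,0]>20)&(h[...,0]<40)&(h[...,1]>90)).astype(np.uint8); v,u=np.nonzero(m); p=plane(D,u,v,8)[:,:2]
A=np.c_[2*p,np.ones(len(p))]; x=np.linalg.lstsq(A,(p**2).sum(1),rcond=None)[0]; print(x[:2],np.sqrt(x[2]+x[0]**2+x[1]**2))
```

```text
[array([448.65908131, 390.59213465,  73.6       ]), array([483.1461283 , 384.99352889,  73.6       ])] [465.9026048  387.79283177  73.6       ]
[465.60463497 387.64879393] 23.78553976013234
```

The cylinder is centred over the circle to within 0.5 mm, so I'll lower it to contact.

{"op": "step_arm", "data": {"translation": [[0, 0, -0.2], [0, 0, -0.4], [0, 0, -0.5], [0, 0, -0.55], [0, 0, -0.55]], "yaw": [0, 0, 0, 0, 0]}}

```text
t: 22.3
ee_pos: [465.2, 388.3, 38.0]
eef_rot: [0.254, 3.131, 0.001]
contact_force: [-1.6, -0.9, 5.4]
finger_gap: 34.9
finger_force: 46.2
```

{"op": "step_arm", "data": {"translation": [[0, 0, -0.05], [0, 0, -0.1], [0, 0, -0.1]], "yaw": [0, 0, 0]}}

```text
t: 22.6
ee_pos: [465.2, 388.3, 38.0]
eef_rot: [0.254, 3.13, 0.001]
contact_force: [-3.3, -2.6, 11.2]
finger_gap: 35.0
finger_force: 46.6
```

{"op": "step_arm", "data": {"translation": [[0, 0, 0.1], [0, 0, 0.1], [0, 0, 0.1], [0, 0, 0.1], [0, 0, 1], [0, 0, 4], [0, 0, 8], [0, 0, 12]], "yaw": [0, 0, 0, 0, 0, 0, 0, 0], "fingers": 0.7}}

```text
t: 23.4
ee_pos: [464.6, 388.0, 157.7]
eef_rot: [-0.254, -3.13, 0.001]
contact_force: [0.6, 0.7, 0.8]
finger_gap: 60.0
finger_force: 0.0
```

{"op": "step_arm", "data": {"translation": [[-1, -4, 3], [-2, -8, 5], [-3, -12, 5], [-4, -16, 5], [-5, -20, 5], [-5, -24, 5], [-5, -28, 5], [-5, -28, 5]], "yaw": [0, 0, 0, 0, 0, 0, 0, 0]}}

```text
t: 24.2
ee_pos: [415.0, 104.7, 207.1]
eef_rot: [0.263, 3.129, -0.002]
contact_force: [0.4, -0.0, 0.6]
finger_gap: 59.6
finger_force: 0.0
```

Run:
```python
from h import *
D=grab("top","top2"); P=cloud(D); H=P[...,2]
def f(n,x,y,z,r):
    u,v=proj(D,[x,y,z]).round().astype(int); m=np.zeros(H.shape,np.uint8); m[v-r:v+r,u-r:u+r]=(abs(H-z)<4)[v-r:v+r,u-r:u+r]
    p=P[m>0]; print(n,m.sum(),np.round(cv2.minAreaRect(p[:,:2].astype(np.float32))[0],1) if len(p)>5 else None)
f("black",466,388,68,16); f("brass",640,9,70,16); f("chip",644,134,74,16); f("bottle",457.5,226,70,14); f("cap",697,278.5,14,16)
f("disc",644,134,66,22)
grab("side","side2"); s=robot.read_state(); print(s["t"],s["ee_pos"])
cv2.imwrite("pics/fin.png",np.hstack([cv2.resize(D["im"][80:340,40:440],(400,260)),load("side2")["im"][80:340,200:600]]))
```

```text
black 182 [466.4 393.7]
brass 266 [640.4   8.5]
chip 449 [644.1 131.1]
bottle 0 None
cap 411 [697.1 277.9]
disc 296 [644.5 133.7]
24.3 [415.27315938 107.52641143 207.00686097]
```

View pics/fin.png

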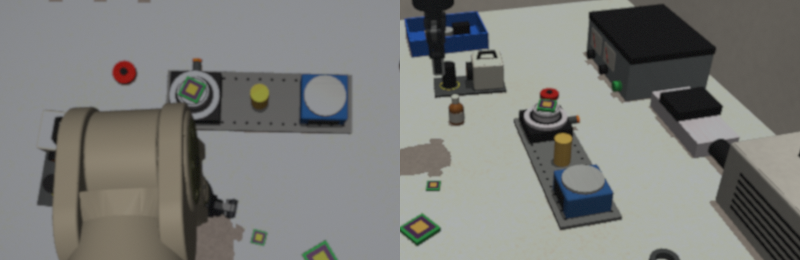

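The picture shows the chip on the disc on the stage (193,90), the brass on the plate (260,94), the black cylinder upright on the foot (side view 449,75), and the bottle upright (456,112). The arm hides part of the black cylinder in the top view, so I'll move aside and measure again.

{"op": "step_arm", "data": {"translation": [[0, -4, 0], [0, -8, 0], [0, -12, 0], [0, -16, 0], [0, -20, 0], [0, -24, 0], [0, -28, 0], [0, -30, 0]], "yaw": [0, 0, 0, 0, 0, 0, 0, 0]}}

```text
t: 25.1
ee_pos: [416.1, -193.6, 206.5]
eef_rot: [0.254, 3.13, -0.001]
contact_force: [0.5, -0.1, 0.5]
finger_gap: 60.1
finger_force: 0.0
```

Run:
```python
from h import *
D=grab("top","top3"); P=cloud(D); H=P[...,2]
def f(n,x,y,z,r):
    u,v=proj(D,[x,y,z]).round().astype(int); m=np.zeros(H.shape,np.uint8); m[v-r:v+r,u-r:u+r]=(abs(H-z)<4)[v-r:v+r,u-r:u+r]
    p=P[m>0]; print(n,m.sum(),np.round(cv2.minAreaRect(p[:,:2].astype(np.float32)),1) if 0 else [np.round(k,1) for k in cv2.minAreaRect(p[:,:2].astype(np.float32))] if len(p)>5 else None)
f("black",466,388,68,16); f("brass",640,9,70,16); f("bottle",457.5,226,70,14); f("cap",697,278.5,14,16); f("chip",644,134,74,16)
```

```text
black 293 [array([466.3, 386.6]), array([35.3, 34.4]), np.float64(4.0)]
brass 271 [array([640.1,   8.3]), array([34.5, 34.3]), np.float64(40.1)]
bottle 72 [array([457.1, 226.9]), array([16.6, 16.8]), np.float64(50.2)]
cap 405 [array([697.2, 278.8]), array([45.7, 47.9]), np.float64(2.9)]
chip 449 [array([642.6, 132.9]), array([49.8, 45. ]), np.float64(56.6)]
```

Everything is in place and the bottle and lens cap have not moved, so I'm handing in.

```bash
python3 -c "
from workcell import robot
print(robot.job_done())"
```

```text
the job is handed in; nothing more can be done
None
```

The job is handed in at about 25 s of the 106 s allowed: disc on the stage, chip gold side up on the disc, brass cylinder at the plate's midpoint and black cylinder in the yellow circle, all within about 2 mm of centre, with the bottle and lens cap unmoved within measuring error.

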